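# Seat a sample tile in the colour reader's corner pocket

## Task

With the fingertips, push the white sample tile flat against the long rail of the station, then slide it along the rail, keeping it against the rail, into the corner pocket at the end where the colour reader stands, until it sits squarely against both the rail and the end stop. Only push the tile, never pinch, lift or tip it, leave the bottle, can and jar where they are, and finish with the hand clear.

Things in the scene. Friction and masses are not known exactly. Their poses are not given: they have to be found in the camera images.
- station: Fixed flat grey plate, 240 mm (its x) by 400 mm (its y), 12 mm thick, lying on the table; cannot move. Origin at the centre of its underside; the tile slides on its top, 12 mm up. It is turned up to about 0.25 rad from the world axes. On it, along y, runs an aluminium rail with an end stop at each end, making two like corner pockets, symmetric about y = 0.
- rail_mid (a point): Middle of the rail's inner face (the face towards the robot), at plate-top height: station x = +50 mm, y = 0. Axes as the station's: the rail runs along y, the face looks to -x. The rail stands 14 mm above the plate, is 12 mm thick and spans y = -172 to +172 mm.
- pocket_a (a point): Where the underside centre of a fully seated tile lies in the pocket at the +y end: station x = +25, y = +130 mm, on the plate's top. The end stop's inner face is at y = +160 mm, 14 mm high, from the rail back to x = -14 mm. Opposite the rail is a lip 10 mm wide and high, y = 142 to 172 mm, inner face at x = -4 mm (pocket 54 mm wide); its mouth flares out to x = -24 mm at y = 123 mm.
- pocket_b (a point): The same seat point in the pocket at the -y end: station x = +25, y = -130 mm; a mirror image of the other pocket.
- reader: Colour reader: fixed black box 52 x 60 x 40 mm high with a grey nose, on the plate behind the rail at one end (station x = +90, y = +130 or -130 mm); use that end's pocket. Origin at its underside centre, axes as the station's. The nose (30 mm wide, 20 to 38 mm above the plate) overhangs the rail to station x = +40 mm. At the other end is a blank black cover 12 mm high.
- tile: Loose white ceramic sample tile, a plain rectangular slab 50 mm (its x) by 60 mm (its y) by 12 mm thick, about 0.12 kg, lying flat on the plate, on the robot's side of the rail, near the station's middle. Origin at the centre of its underside. Its 60 mm sides are to lie along the rail; it starts turned up to about 0.4 rad from that. Its glaze is slippery (friction about 0.3 against everything).
- bottle_mid (a point): Bystander: white tint bottle, 42 mm diameter, 100 mm high, standing on the table beyond the +y end of the station. Point at its centre, half-way up.
- can_mid (a point): Bystander: paint can, 72 mm diameter, 85 mm high, standing on the table beyond the -y end of the station. Point at its centre, half-way up.
- jar_mid (a point): Bystander: small glass jar, 36 mm diameter, 36 mm high, standing on the plate behind the middle of the rail. Point at its centre, half-way up.
Mind the look-alikes: they are no part of the job. There is more than one size of the tile; the job needs the largest.

How it is judged:
By the outcome, as a careful person would: the job done as asked, in the order asked, and still so for the second after the job is handed in, with the robot touching nothing.
It also fails if it takes over 56 s, if anything falls off the work surface, if the arm or the gripper's body presses on something with over 40 N, if the wrist force passes 120 N, or if a joint passes its speed limit or range.

## Robot

A 6-joint arm with a two-finger parallel gripper is mounted at the origin on the work surface. World frame = base frame: x ahead of the robot, y to its left, z up, the work surface at z = 0. Lengths are in m, angles in degrees, forces in N, time in s.
With the tool pointing down it reaches from about 0.35 to 0.85 m from the base axis. Payload 8.1 kg.
Tool frame: the origin (TCP) lies at the very end of the fingers, on their centre line; the grasp point (between the pads) lies 19 mm behind it; x points along the fingers, y is the direction in which the jaws open and shut, and the axes are right-handed (so a half turn about x gives the same grasp; the last joint's range is limited). The gripper opens to 93 mm and grips with 3 to 60 N. Pads are 15 mm wide; open, the fingers measure 128 mm over their backs; the gripper's body (75 mm by 188 mm) begins 65 mm behind the grasp point.
Start: joints at [-72.158, 7.471, 85.268, -0, 87.261, -4.893], TCP at [0.232, -0.553, 0.219] pointing down, gripper open.
Joint ranges: [-169.43, 169.43], [-51.17, 129.36], [1.28, 143.12], [-76.62, 256.62], [0, 156.53], [-152.29, 152.29]. Speed limits (degrees/s): [136.94, 136.94, 159.86, 180, 180, 180].

## Interface

Orientations are given as [roll, pitch, yaw] about the fixed x, y, z axes, in that order (R = Rz(yaw) Ry(pitch) Rx(roll)).
In Python, from station import r gives the robot as it stands.
- The arm moves only by the tool drive_tool, never from a script. Its argument "rows" is a list that holds one entry, the list of rows, each a list of 7 numbers: the shift along the tool's x, y, z in mm, then the turn, a rotation vector about the tool's x, y, z in rad, then the closure in counts, from 0 (fully open) to 255 (shut). In form: [[[x, y, z, ax, ay, az, hand], ...]]. A call has 1 to 20 rows; each row is the pose to reach, as a shift and turn from the pose measured when the call began, along the tool's axes at that moment; what a row does not reach only later rows make up. A row lasts 1/12 s, in which the tool goes at most 41.7 mm and 7.16 degrees, less where a joint would pass 70% of its speed; a pose out of reach is approached as far as the arm can. A call with a gripper value outside its range is refused whole. The fingers move at their own pace and stop on an object; "grip_force" is the grip in N (left out, the last holds). Time passes only in rows, so rows that repeat a pose let the fingers close. It gives the time, the measured TCP pose, the force and the opening at its end, in the units of the state.
- r.sense(): the state, without advancing time (a new reading comes with each control period).
- r.grab_frame(name): name is "scene" or "top" or "wrist"; returns a dict with "frame" (420x560x3 uint8, red, green, blue), "fx", "fy", "cx", "cy" (pixels), "R" (3x3) and "t" (3): a world point X has camera coordinates R X + t. Camera axes: x right, y down, z forward; pixel columns grow to the right and rows downward; lengths in m; the calibration is good to about 2 mm. A picture is of the moment at which its call begins. There is no depth.
- r.close_job(): hands the job in, once; it reports no verdict.
The state is a dict: "clock": time; "q": joint angles; "joint_vel": joint speeds; "tau": joint torques, N m; "position": TCP position; "eef_rot": TCP orientation; "ft_force": force on the tool from outside, world axes, zero at the start; "torque": the same for the moment, N m; "opening": finger opening in m.
Only numpy, scipy, OpenCV 4.12 (cv2) and the standard library are available. Lean on these libraries where they do the work, as an engineer would, in place of code of your own. Each camera call takes 0.05 s, during which the arm holds its last target. There are 200 camera calls.

## Working session

There is one attempt and no reset: what is moved stays moved. The work goes in short steps, Python scripts to look and compute and a tool call to move; the robot and the scene stay as the last step left them, time stands still between calls to the robot, and variables do not carry over. Pictures are saved under pics/ and viewed, about 8 in all and at most 12, crops included, and the job is handed in when it is done.

Besides the shell and the picture viewer there is one more tool, called as name([rows], argument=value, ...), one row to a line, values as JSON. drive_tool: Moves the arm, as the interface text tells. Its arguments: {"type":"object","properties":{"rows":{"type":"array","items":{"type":"array","items":{"type":"array","items":{"type":"number"}}}},"grip_force":{"type":"number"}},"required":["rows"]}

```bash
ls; mkdir -p pics; python3 - <<'E'
from station import r
import cv2,pickle
s=r.sense();print(s)
for n in("top","scene"):
    d=r.grab_frame(n);pickle.dump(d,open(f'{n}0.pkl','wb'));cv2.imwrite(f'pics/{n}0.png',d['frame'][...,::-1]);print(n,d['fx'],d['fy'],d['cx'],d['cy'],d['R'],d['t'])
E
```

```text
pics
{'clock': 0.0, 'q': array([-7.21596031e+01,  7.51564604e+00,  8.53263287e+01, -1.01385001e-04,
        8.72604666e+01, -4.89226919e+00]), 'joint_vel': array([ 0.02262756, -0.00631332, -0.04211122,  0.01478014, -0.01006841,
       -0.05652951]), 'tau': array([-2.87553041e-03, -5.59850764e+01, -4.91752660e+01,  7.65892491e-02,
        3.55490029e-02, -1.11870747e-04]), 'position': array([ 0.23172009, -0.55286123,  0.2176101 ]), 'eef_rot': array([-94.83563398,  89.89755857, 107.89703707]), 'ft_force': array([-0.25867573, -0.59964851,  0.25730476]), 'torque': array([ 0.01482466, -0.03458785, -0.00521335]), 'opening': 0.09289605893463368}
top 392.07157045480983 392.07157045480983 281.8884479201984 212.89309261450052 [[-0.01523335 -0.99983627  0.00976661]
 [-0.98715139  0.01348481 -0.15921777]
 [ 0.15906    -0.01206654 -0.98719518]] [0.02364911 0.56688678 0.86024074]
scene 384.9184343514836 384.9184343514836 273.94593244809414 215.6141538876834 [[-0.30659164  0.95179029 -0.00983865]
 [ 0.66445098  0.20660954 -0.71820428]
 [-0.6815471  -0.22673273 -0.69576276]] [ 0.17815107 -0.32107502  1.21513725]
```

View pics/top0.png

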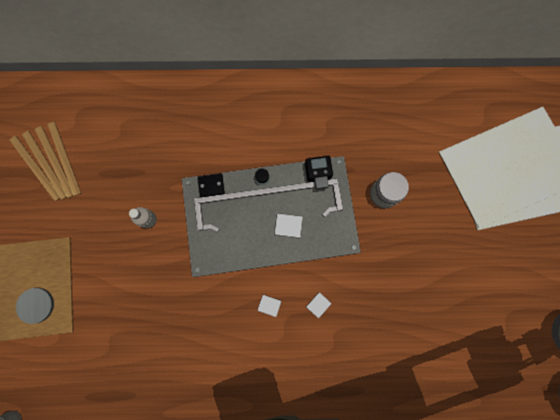

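View pics/scene0.png

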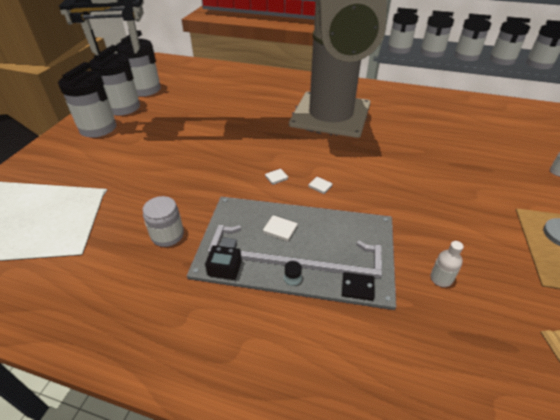

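The top view shows the station centred near (271,216). The reader is at its right end (319,170), which is the −y side, so the seat is pocket_b. The tall box with the nose is there, and the flat cover is at (210,185). There are three white tiles: (289,226) on the plate and the largest, and (269,306) and (319,305) on the table, both smaller. The one on the plate fits the description. I'll confirm it in an enlarged crop.

```bash
python3 - <<'E'
import cv2,pickle
f=pickle.load(open('top0.pkl','rb'))['frame'][...,::-1]
c=f[150:325,175:370]
cv2.imwrite('pics/crop0.png',cv2.resize(c,None,fx=4,fy=3.4285714*4/3.4285714*0.857142857,interpolation=cv2.INTER_CUBIC))
import numpy as np
for n in('top','scene'):
    f=pickle.load(open(n+'0.pkl','rb'))['frame']
    m=((f.min(2)>165)).astype(np.uint8)
    cs,_=cv2.findContours(m,0,2)
    for c in cs:
        if 60<cv2.contourArea(c)<1500: print(n,cv2.contourArea(c),cv2.minAreaRect(c),cv2.approxPolyDP(c,3,True).reshape(-1,2).tolist())
E
```

```text
top 251.0 ((269.0000305175781, 305.5000305175781), (18.024980545043945, 15.495158195495605), 18.43494987487793) [[263, 296], [259, 310], [275, 315], [279, 301]]
top 264.5 ((318.40887451171875, 304.7679748535156), (15.311859130859375, 18.879671096801758), 41.987213134765625) [[320, 294], [307, 306], [317, 316], [329, 304]]
top 432.5 ((288.3538818359375, 225.1692352294922), (24.0627384185791, 19.597488403320312), 7.125016689300537) [[278, 215], [276, 233], [299, 236], [301, 217]]
scene 217.0 ((55.33506774902344, 390.6288146972656), (22.04131317138672, 12.5642671585083), 21.037513732910156) [[50, 383], [43, 392], [61, 399], [67, 389]]
scene 277.5 ((27.379323959350586, 380.0517272949219), (36.02489471435547, 12.4415864944458), 21.801406860351562) [[12, 370], [38, 391], [46, 382]]
scene 161.5 ((339.53997802734375, 266.2200012207031), (82.0243911743164, 3.9597983360290527), 8.13010311126709) [[299, 260], [380, 273]]
scene 143.0 ((450.6379699707031, 260.8448486328125), (18.12029266357422, 10.5045166015625), 23.198591232299805) [[442, 258], [450, 266], [460, 262], [448, 254]]
scene 60.5 ((26
[... 1375 characters left out ...]

scene 165.5 ((485.5205383300781, 6.774589538574219), (24.17304229736328, 11.769646644592285), 5.19442892074585) [[475, 11], [489, 12], [498, 3], [474, 0], [478, 8]]
scene 65.5 ((453.5, 3.5), (7.0, 19.0), 90.0) [[444, 0], [450, 7], [463, 1]]
scene 105.0 ((392.1257629394531, 13.63018798828125), (14.821166038513184, 37.231483459472656), 36.52885437011719) [[405, 0], [393, 0], [387, 33], [391, 14], [397, 5], [407, 6], [402, 4]]
scene 89.0 ((187.8235321044922, 5.20588493347168), (11.833402633666992, 24.5242977142334), 59.036251068115234) [[199, 0], [191, 0], [190, 4], [185, 0], [188, 7], [180, 16], [196, 7]]
scene 125.5 ((173.0, 6.0), (12.0, 18.0), 90.0) [[164, 0], [171, 12], [182, 7], [181, 0]]
```

View pics/crop0.png

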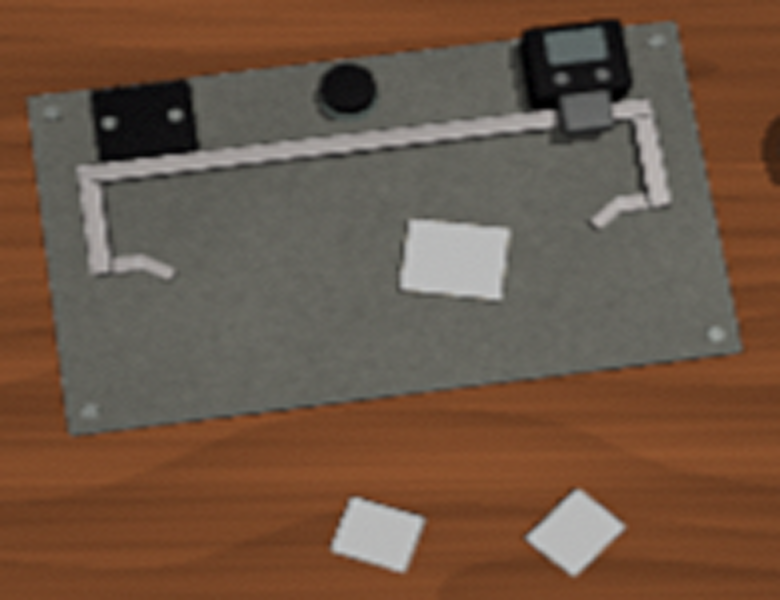

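The crop confirms it. The plate tile (455,260 in the crop) is about 60x50 mm, and the two on the table are clearly smaller. Next I fit the poses with silhouettes of the known boxes.

```bash
cat > h.py <<'E'
import cv2,numpy as np
from scipy.optimize import minimize
K=6
def proj(d,X):
    c=(np.asarray(d['R'])@np.asarray(X,float).T).T+np.asarray(d['t'])
    return np.c_[d['fx']*c[:,0]/c[:,2]+d['cx'],d['fy']*c[:,1]/c[:,2]+d['cy']]
def unproj(d,uv,z):
    R=np.asarray(d['R']);o=-R.T@np.asarray(d['t']);v=R.T@np.array([(uv[0]-d['cx'])/d['fx'],(uv[1]-d['cy'])/d['fy'],1]);return o+v*(z-o[2])/v[2]
def S2W(p,P):  # p=[x,y,yaw], P station pts
    c,s=np.cos(p[2]),np.sin(p[2]);P=np.atleast_2d(P).astype(float)
    return np.c_[p[0]+c*P[:,0]-s*P[:,1],p[1]+s*P[:,0]+c*P[:,1],P[:,2]]
def mask(d,kind,seed):
    f=d['frame'];u=cv2.resize(f,None,fx=K,fy=K,interpolation=cv2.INTER_CUBIC)
    if kind=='white': m=u.min(2)>150
    else:
        i=u.astype(int); m=(i[...,0]-i[...,2])<25
    m=m.astype(np.uint8)
    n,l=cv2.connectedComponents(m)
    k=l[int(seed[1]*K),int(seed[0]*K)]; m=(l==k).astype(np.uint8)
    c,_=cv2.findContours(m,0,2);c=cv2.convexHull(max(c,key=cv2.contourArea))
    m[:]=0;cv2.fillConvexPoly(m,c,1);return m
def boxpts(sx,sy,z0,z1): return np.array([[a*sx/2,b*sy/2,z] for a in(-1,1) for b in(-1,1) for z in(z0,z1)])
def fit(views,box,p0):
    def cost(p):
        e=0
        for d,m in views:
            q=((proj(d,S2W(p,box))+.5)*K-.5)
            r=np.zeros_like(m);cv2.fillConvexPoly(r,cv2.convexHull((q*16).round().astype(np.int32)),1,shift=4)
            e+=(r^m).sum()/m.sum()
        return e
    best=None;x=np.array(p0,float)
    for s in(.01,.004,.002,.001):
        sim=np.array([x]+[x+s*np.eye(3)[i]*(1,1,5)[i] for i in range(3)])
        o=minimize(cost,x,method='Nelder-Mead',options=dict(initial_simplex=sim,maxiter=60));x=o.x
    return x,o.fun
E
python3 - <<'E'
from h import *
import pickle
D={n:pickle.load(open(n+'0.pkl','rb')) for n in('top','scene')}
T,S=D['top'],D['scene']
mt,ms=mask(T,'plate',(230,240)),mask(S,'plate',(330,225))
c=unproj(T,(271,216),.012);print(c)
box=boxpts(.24,.40,0,.012)
for nm,v in(('top',[(T,mt)]),('scene',[(S,ms)]),('both',[(T,mt),(S,ms)])): print(nm,fit(v,box,[c[0],c[1],.11]))
p,_=fit([(T,mt),(S,ms)],box,[c[0],c[1],.11])
wt,ws=mask(T,'white',(289,226)),mask(S,'white',(280,228))
t=unproj(T,(289,226),.024)
tb=boxpts(.05,.06,.012,.024)
for nm,v in(('top',[(T,wt)]),('scene',[(S,ws)]),('both',[(T,wt),(S,ws)])): print('tile',nm,fit(v,tb,[t[0],t[1],-.1]))
E
```

```text
[0.56536433 0.04120553 0.012     ]
top (array([0.56932466, 0.0446889 , 0.12884816]), np.float64(0.01310335694895054))
scene (array([0.56842624, 0.0435123 , 0.12603215]), np.float64(0.023001511369509463))
both (array([0.56903872, 0.04430648, 0.12785192]), np.float64(0.038522799870351794))
tile top (array([ 5.41581025e-01,  5.40723173e-04, -1.37784465e-01]), np.float64(0.05394626364399664))
tile scene (array([ 0.53520947, -0.00072563, -0.12069978]), np.float64(0.1512118589049989))
tile both (array([ 0.54124356,  0.00058501, -0.11767012]), np.float64(0.225985834572974))
```

```bash
cat >> h.py <<'E'
from scipy.spatial.transform import Rotation as Ro
ST=np.array([.569,.0443,.128])
def state(r):
    s=r.sense();R=Ro.from_euler('xyz',s['eef_rot'],degrees=True);p=np.array(s['position'])
    c,n=np.cos(ST[2]),np.sin(ST[2]);d=p-[ST[0],ST[1],0]
    print('t',s['clock'],'station xyz mm',np.round([1e3*(c*d[0]+n*d[1]),1e3*(-n*d[0]+c*d[1]),1e3*d[2]],1),'F',np.round(s['ft_force'],1),'open',round(s['opening']*1e3,1),'q',np.round(s['q'],0))
    return s,R,p
def go(r,x,y,z,sgn):
    s,R,p=state(r)
    cy,sy=np.cos(ST[2]),np.sin(ST[2]);ex=np.array([cy,sy,0]);ey=np.array([-sy,cy,0])
    X=np.array([0,0,-1.]);Y=sgn*ey;Z=np.cross(X,Y)
    Rt=Ro.from_matrix(np.c_[X,Y,Z]);w=S2W(ST,[x/1e3,y/1e3,z/1e3])[0]
    print('tool axes\n',R.as_matrix().round(3),'\nshift mm',np.round(1e3*R.inv().apply(w-p),1),'rotvec',(R.inv()*Rt).as_rotvec().round(4))
E
python3 - <<'E'
from station import r
from h import *
for s in(1,-1): go(r,-95,-40,150,s)
import pickle;T=pickle.load(open('top0.pkl','rb'))
for n,uv,z in(('can',(393,186),.085),('bottle',(135,214),.1)): print(n,unproj(T,uv,z).round(3))
E
```

```text
t 0.1 station xyz mm [-410.7 -549.2  217.7] F [-0.4 -0.1  0.3] open 93.1 q [-72.   8.  85.   0.  87.  -5.]
tool axes
 [[-0.001  0.386 -0.922]
 [ 0.002 -0.922 -0.386]
 [-1.    -0.002 -0.   ]] 
shift mm [  68.4 -407.  -439.6] rotvec [-2.8728e+00 -2.5000e-03  1.0000e-04]
t 0.1 station xyz mm [-410.7 -549.2  217.7] F [-0.4 -0.1  0.3] open 93.1 q [-72.   8.  85.   0.  87.  -5.]
tool axes
 [[-0.001  0.386 -0.922]
 [ 0.002 -0.922 -0.386]
 [-1.    -0.002 -0.   ]] 
shift mm [  68.4 -407.  -439.6] rotvec [2.688e-01 1.000e-04 1.700e-03]
can [ 0.618 -0.234  0.085]
bottle [0.56  0.333 0.1  ]
```

drive_tool([
  [[3, -20, -22, 0.01, 0, 0, 200], [8, -50, -54, 0.03, 0, 0, 200], [12, -80, -86, 0.05, 0, 0, 200], [16, -110, -119, 0.07, 0, 0, 200], [20, -140, -151, 0.09, 0, 0, 200], [25, -170, -184, 0.11, 0, 0, 200], [29, -200, -216, 0.13, 0, 0, 200], [34, -230, -248, 0.15, 0, 0, 200], [38, -260, -281, 0.17, 0, 0, 200], [43, -290, -313, 0.19, 0, 0, 200], [48, -320, -346, 0.21, 0, 0, 200], [54, -350, -378, 0.23, 0, 0, 200], [60, -375, -405, 0.25, 0, 0, 200], [65, -395, -427, 0.265, 0, 0, 200], [68, -407, -439.6, 0.2688, 0, 0.0017, 200], [68.4, -407, -439.6, 0.2688, 0, 0.0017, 200], [68.4, -407, -439.6, 0.2688, 0, 0.0017, 200]],
])

```text
clock: 1.52
position: [0.4794, -0.0059, 0.149]
eef_rot: [-9.2, 89.9, 178.3]
ft_force: [-0.7, -1.2, 0.1]
opening: 0.0196
```

```bash
python3 - <<'E'
from station import r
from h import *
go(r,-95,-40,60,-1)
d=r.grab_frame('wrist');cv2.imwrite('pics/w1.png',d['frame'][...,::-1])
import pickle;pickle.dump(d,open('w1.pkl','wb'))
E
```

```text
t 1.5167 station xyz mm [-95.3 -38.3 149. ] F [-0.7 -1.2  0.1] open 19.6 q [ -7.  -9. 109.  -0.  80.  76.]
tool axes
 [[-0.002  0.131 -0.991]
 [ 0.    -0.991 -0.131]
 [-1.    -0.     0.002]] 
shift mm [89.   1.7 -0.5] rotvec [0.0037 0.0021 0.0003]
```

View pics/w1.png

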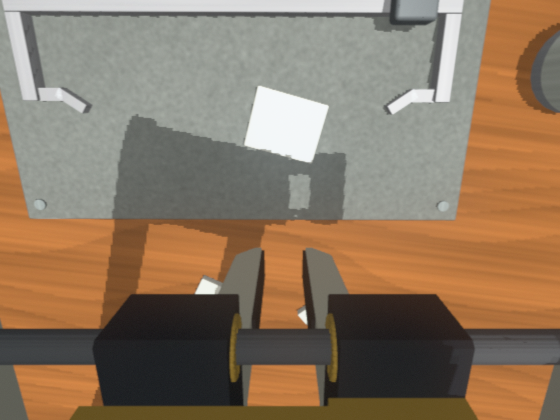

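The wrist view shows the tile at about (286,124), with corners (259,86), (328,105), (310,162) and (245,146). The rail's inner edge is at row ~12 and the reader nose at (412,10). The hand is well behind the tile. I'll check both poses in this view.

```bash
python3 - <<'E'
from h import *
import pickle
d=pickle.load(open('w1.pkl','rb'))
P=lambda *a:proj(d,S2W(ST,np.array(a)/1e3)).round(1).tolist()
print('rail top edge y=+-140',P([50,150,26],[50,-90,26]),'stops inner top corner x-14',P([-14,160,26],[-14,-160,26]),'plate edge corners',P([-120,200,12],[-120,-200,12]))
m=mask(d,'white',(286,124));t=unproj(d,(286,124),.024)
x,f=fit([(d,m)],boxpts(.05,.06,.012,.024),[t[0],t[1],-.13]);print(x,f)
c,s=np.cos(ST[2]),np.sin(ST[2]);q=x[:2]-ST[:2];print('tile st',1e3*(c*q[0]+s*q[1]),1e3*(-s*q[0]+c*q[1]),x[2]-ST[2])
g=d['frame'].astype(int).mean(2)
for u in(100,200,300,350): print(u,g[5:22,u].round())
for uv in((238,255),(262,250),(304,250),(330,255)): print(unproj(d,uv,.149).round(4))
E
```

```text
rail top edge y=+-140 [[33.5, 13.0], [352.3, 14.4]] stops inner top corner x-14 [[37.8, 101.8], [433.8, 103.6]] plate edge corners [[28.7, 219.8], [455.0, 221.7]]
[ 0.5996435  -0.03934667 -0.0241552 ] 0.8841861691396019
tile st 19.715251202395756 -86.87404269429517 -0.15215519732021088
100 [215. 217. 217. 217. 213. 195. 130.  91.  86.  90. 113. 144. 148. 148.
 146. 147. 146.]
200 [217. 219. 220. 220. 220. 215. 172.  97.  83.  86.  98. 136. 151. 154.
 153. 153. 156.]
300 [220. 222. 224. 223. 223. 221. 196. 131.  88.  81.  87. 112. 145. 150.
 153. 155. 155.]
350 [224. 224. 226. 226. 225. 224. 214. 153.  90.  82.  83.  90. 114. 147.
 150. 149. 152.]
[0.4807 0.0182 0.149 ]
[0.4853 0.0059 0.149 ]
[ 0.4882 -0.0161  0.149 ]
[ 0.4872 -0.0303  0.149 ]
```

drive_tool([
  [[25, 1.7, -0.5, 0.0037, 0.0021, 0, 200], [50, 1.7, -0.5, 0.0037, 0.0021, 0, 200], [75, 1.7, -0.5, 0.0037, 0.0021, 0, 200], [100, 1.7, -0.5, 0.0037, 0.0021, 0, 200], [115, 1.7, -0.5, 0.0037, 0.0021, 0, 200], [123, 1.7, -0.5, 0.0037, 0.0021, 0, 200], [129, 1.7, -0.5, 0.0037, 0.0021, 0, 200], [132, 1.7, -0.5, 0.0037, 0.0021, 0, 200], [132, 1.7, -0.5, 0.0037, 0.0021, 0, 200], [132, 1.7, -0.5, 0.0037, 0.0021, 0, 200]],
])

```text
clock: 2.4
position: [0.4807, -0.0091, 0.0185]
eef_rot: [164.9, 89.9, -7.9]
ft_force: [-0.4, 0.1, 0.4]
opening: 0.0203
```

```bash
python3 - <<'E'
from station import r
from h import *
go(r,-30,-40,17,-1)
E
```

```text
t 2.4 station xyz mm [-94.4 -41.7  18.5] F [-0.4  0.1  0.4] open 20.3 q [ -7.   0. 115.  -0.  65.  76.]
tool axes
 [[ 0.002  0.126 -0.992]
 [-0.    -0.992 -0.126]
 [-1.     0.001 -0.002]] 
shift mm [  1.6  -1.9 -64.4] rotvec [-0.002  -0.002  -0.0005]
```

drive_tool([
  [[1.6, -1.5, -3, -0.002, -0.002, 0, 200], [1.8, -1.9, -7, -0.002, -0.002, 0, 200], [2, -1.9, -11, -0.002, -0.002, 0, 200], [2, -1.9, -15, -0.002, -0.002, 0, 200], [2, -1.9, -19, -0.002, -0.002, 0, 200], [2, -1.9, -22, -0.002, -0.002, 0, 200], [2, -1.9, -25, -0.002, -0.002, 0, 200], [2, -1.9, -28, -0.002, -0.002, 0, 200], [2, -1.9, -31, -0.002, -0.002, 0, 200], [2, -1.9, -34, -0.002, -0.002, 0, 200], [2, -1.9, -37, -0.002, -0.002, 0, 200], [2, -1.9, -40, -0.002, -0.002, 0, 200], [2, -1.9, -43, -0.002, -0.002, 0, 200], [2, -1.9, -46, -0.002, -0.002, 0, 200], [2, -1.9, -49, -0.002, -0.002, 0, 200], [2, -1.9, -52, -0.002, -0.002, 0, 200], [2, -1.9, -55, -0.002, -0.002, 0, 200], [2, -1.9, -58, -0.002, -0.002, 0, 200], [2, -1.9, -58, -0.002, -0.002, 0, 200]],
])

```text
clock: 3.98
position: [0.5387, 0.0001, 0.0167]
eef_rot: [135.3, 89.9, -37.4]
ft_force: [0.6, 0.5, -0.6]
opening: 0.0203
```

```bash
python3 - <<'E'
from station import r
from h import *
go(r,-6,-40,16.5,-1)
d=r.grab_frame('wrist');cv2.imwrite('pics/w2.png',d['frame'][...,::-1])
E
```

```text
t 3.9833 station xyz mm [-35.7 -40.   16.7] F [ 0.6  0.5 -0.6] open 20.3 q [ -5.   9. 106.  -0.  65.  77.]
tool axes
 [[ 0.001  0.128 -0.992]
 [-0.001 -0.992 -0.128]
 [-1.     0.001 -0.001]] 
shift mm [  0.3  -0.  -29.7] rotvec [-0.     -0.0006 -0.0006]
```

View pics/w2.png

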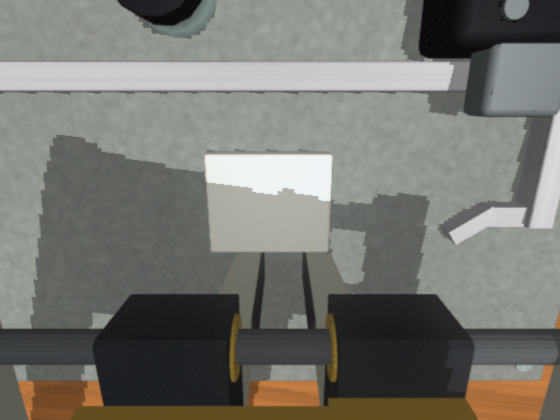

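The tile, (206–332, 152–251), is square on both fingertips and parallel to the rail, whose edge is at row 92. The remaining gap is about 28 mm, so I keep pushing.

drive_tool([
  [[0.3, 0, -3, 0, 0, 0, 200], [0.3, 0, -6, 0, 0, 0, 200], [0.3, 0, -9, 0, 0, 0, 200], [0.3, 0, -12, 0, 0, 0, 200], [0.3, 0, -15, 0, 0, 0, 200], [0.3, 0, -18, 0, 0, 0, 200], [0.3, 0, -20, 0, 0, 0, 200], [0.3, 0, -22, 0, 0, 0, 200], [0.3, 0, -23.5, 0, 0, 0, 200], [0.3, 0, -25, 0, 0, 0, 200], [0.3, 0, -26, 0, 0, 0, 200], [0.3, 0, -27, 0, 0, 0, 200], [0.3, 0, -28, 0, 0, 0, 200], [0.3, 0, -28, 0, 0, 0, 200]],
])

```text
clock: 5.2
position: [0.5662, 0.0036, 0.0164]
eef_rot: [114.0, 90.0, -58.7]
ft_force: [-0.7, -0.4, 0.7]
opening: 0.0198
```

```bash
python3 - <<'E'
from station import r
from h import *
go(r,-5,-40,16.5,-1)
E
```

```text
t 5.2 station xyz mm [ -8.  -40.   16.4] F [-0.7 -0.4  0.7] open 19.8 q [ -5.  13. 101.  -0.  66.  78.]
tool axes
 [[ 0.     0.128 -0.992]
 [-0.001 -0.992 -0.128]
 [-1.     0.001 -0.   ]] 
shift mm [-0.1  0.  -3. ] rotvec [ 0.     -0.0003 -0.0006]
```

Not in contact with the rail yet (expected about −6), so I creep on.

drive_tool([
  [[0, 0, -0.5, 0, 0, 0, 200], [0, 0, -1, 0, 0, 0, 200], [0, 0, -1.5, 0, 0, 0, 200], [0, 0, -2, 0, 0, 0, 200], [0, 0, -2.5, 0, 0, 0, 200], [0, 0, -2.5, 0, 0, 0, 200]],
])

```text
clock: 5.7
position: [0.5663, 0.0037, 0.0157]
eef_rot: [2.6, 89.7, -170.0]
ft_force: [-10.8, -1.9, 7.7]
opening: 0.02
```

```bash
python3 - <<'E'
from station import r
from h import *
state(r)
d=r.grab_frame('wrist');g=d['frame'].astype(int).mean(2)
for u in(215,270,320): print(g[85:120,u].round().astype(int))
E
```

```text
t 5.7 station xyz mm [ -7.9 -39.9  15.7] F [-10.8  -1.9   7.7] open 20.0 q [ -5.  14. 101.  -0.  66.  78.]
[149 152 152 153 154 154 155 154 154 155 157 157 158 159 160 160 158 157
 155 153 153 152 154 154 155 156 159 158 161 161 162 162 163 164 163]
[162 162 162 162 162 163 165 164 166 166 165 164 162 163 162 161 163 163
 164 164 164 163 161 160 159 160 162 162 163 164 162 162 161 158 157]
[157 158 160 163 162 163 163 163 164 164 165 164 165 165 166 165 166 165
 165 166 167 167 166 164 164 162 161 160 162 161 162 161 164 163 166]
```

The contact reaction is 10.8 N with the fingers stopped at x = −8, so the tile is flat on the rail. Now I back off, lift, close the fingers and go round to the tile's +y end.

drive_tool([
  [[0, 0, 2, 0, 0, 0, 200], [0, 0, 6, 0, 0, 0, 200], [0, 0, 12, 0, 0, 0, 200], [-10, 0, 14, 0, 0, 0, 200], [-25, 0, 14, 0, 0, 0, 220], [-40, 0, 14, 0, 0, 0, 255], [-50, -15, 0, 0, 0, 0, 255], [-50, -35, -15, 0, 0, 0, 255], [-50, -55, -28, 0, 0, 0, 255], [-50, -62, -31, 0, 0, 0, 255], [-50, -62, -31, 0, 0, 0, 255], [-50, -62, -31, 0, 0, 0, 255]],
])

```text
clock: 6.75
position: [0.589, 0.0691, 0.0657]
eef_rot: [7.1, 89.7, -165.5]
ft_force: [-0.1, -0.5, -0.1]
opening: 0.0007
```

```bash
python3 - <<'E'
from station import r
from h import *
go(r,23,22,16.5,-1)
d=r.grab_frame('top')
f=d['frame'];c=f[150:290,175:370];cv2.imwrite('pics/t3.png',cv2.resize(c[...,::-1],None,fx=4,fy=4,interpolation=cv2.INTER_CUBIC))
e=r.grab_frame('wrist');cv2.imwrite('pics/w3.png',e['frame'][...,::-1])
E
```

```text
t 6.75 station xyz mm [23.  22.  65.7] F [-0.1 -0.5 -0.1] open 0.7 q [ 2. 14. 95. -0. 72. 84.]
tool axes
 [[-0.005  0.129 -0.992]
 [-0.001 -0.992 -0.129]
 [-1.     0.001  0.005]] 
shift mm [49.2  0.  -0.2] rotvec [ 0.0012  0.0051 -0.0006]
```

View pics/w3.png

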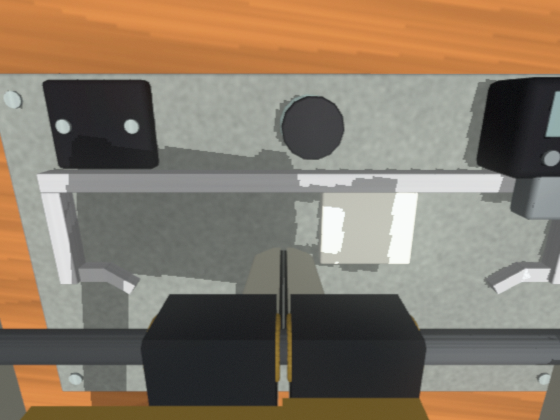

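The tile (320–415, 192–264) is flush on the rail. The closed fingers are 10–15 mm clear on its +y side, so I go down.

drive_tool([
  [[10, -1, 0, 0.0012, 0.0051, 0, 255], [22, -1, -0.2, 0.0012, 0.0051, 0, 255], [34, -1, -0.2, 0.0012, 0.0051, 0, 255], [42, -1, -0.2, 0.0012, 0.0051, 0, 255], [47, -1, -0.2, 0.0012, 0.0051, 0, 255], [49, -1, -0.2, 0.0012, 0.0051, 0, 255], [49, -1, -0.2, 0.0012, 0.0051, 0, 255], [49, -1, -0.2, 0.0012, 0.0051, 0, 255]],
])

```text
clock: 7.52
position: [0.5888, 0.0693, 0.0166]
eef_rot: [77.9, 90.0, -94.9]
ft_force: [0.3, -0.3, -0.0]
opening: 0.0005
```

```bash
python3 - <<'E'
from station import r
from h import *
go(r,23,-82,16.5,-1)
E
```

```text
t 7.5167 station xyz mm [22.8 22.2 16.6] F [ 0.3 -0.3 -0. ] open 0.5 q [ 2. 17. 97. -0. 67. 85.]
tool axes
 [[-0.     0.126 -0.992]
 [-0.001 -0.992 -0.126]
 [-1.     0.001  0.   ]] 
shift mm [ 1.000e-01  1.042e+02 -3.000e-01] rotvec [-0.0014  0.0001 -0.0006]
```

drive_tool([
  [[0, 3, 0, 0, 0, 0, 255], [0, 6, 0, 0, 0, 0, 255], [0, 9, 0, 0, 0, 0, 255], [0, 12, -0.2, 0, 0, 0, 255], [0, 15, -0.4, 0, 0, 0, 255], [0, 18, -0.6, 0, 0, 0, 255], [0, 21, -0.8, 0, 0, 0, 255], [0, 24, -1, 0, 0, 0, 255], [0, 27, -1.2, 0, 0, 0, 255], [0, 30, -1.4, 0, 0, 0, 255], [0, 33, -1.6, 0, 0, 0, 255], [0, 36, -1.8, 0, 0, 0, 255], [0, 39, -2, 0, 0, 0, 255], [0, 42, -2.2, 0, 0, 0, 255], [0, 45, -2.4, 0, 0, 0, 255], [0, 48, -2.6, 0, 0, 0, 255], [0, 51, -2.8, 0, 0, 0, 255], [0, 54, -3, 0, 0, 0, 255]],
])

```text
clock: 9.02
position: [0.5963, 0.018, 0.0165]
eef_rot: [-33.0, 89.7, 154.3]
ft_force: [-13.8, 11.3, 13.7]
opening: 0.0004
```

```bash
python3 - <<'E'
from station import r
from h import *
go(r,26,-82,16.5,-1)
e=r.grab_frame('wrist');cv2.imwrite('pics/w4.png',e['frame'][...,::-1])
E
```

```text
t 9.0167 station xyz mm [ 23.7 -29.5  16.5] F [-13.8  11.3  13.7] open 0.4 q [-3. 18. 96.  0. 67. 79.]
tool axes
 [[-0.005  0.127 -0.992]
 [ 0.002 -0.992 -0.127]
 [-1.    -0.003  0.005]] 
shift mm [-0.2 52.5 -2.3] rotvec [-0.001   0.0047  0.003 ]
```

View pics/w4.png

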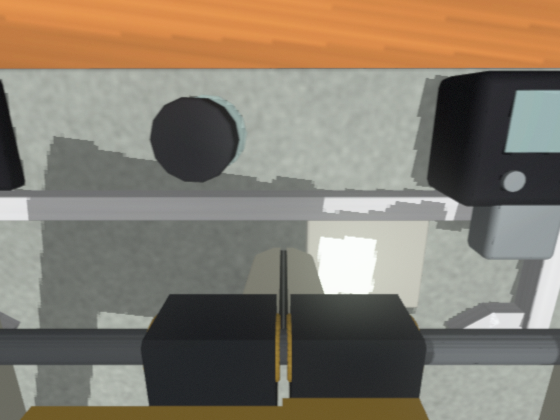

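The tile (308–425, 220–306) is still flush with the rail. The +x bias and the vertical force are higher than needed, so I drop the bias, go about 2 mm lower and continue.

drive_tool([
  [[0, -2, 0.5, -0.001, 0.0047, 0.003, 255], [1, -4, 0.5, -0.001, 0.0047, 0.003, 255], [2, -4, 0.5, -0.001, 0.0047, 0.003, 255], [2, -2, 0.5, -0.001, 0.0047, 0.003, 255], [2, 1, 0.4, -0.001, 0.0047, 0.003, 255], [2, 4, 0.3, -0.001, 0.0047, 0.003, 255], [2, 7, 0.2, -0.001, 0.0047, 0.003, 255], [2, 10, 0.1, -0.001, 0.0047, 0.003, 255], [2, 13, 0, -0.001, 0.0047, 0.003, 255], [2, 16, 0, -0.001, 0.0047, 0.003, 255], [2, 19, 0, -0.001, 0.0047, 0.003, 255], [2, 22, 0, -0.001, 0.0047, 0.003, 255], [2, 25, 0, -0.001, 0.0047, 0.003, 255], [2, 28, 0, -0.001, 0.0047, 0.003, 255], [2, 31, 0, -0.001, 0.0047, 0.003, 255], [2, 34, 0, -0.001, 0.0047, 0.003, 255]],
])

```text
clock: 10.4
position: [0.6012, -0.0167, 0.0145]
eef_rot: [141.6, 89.9, -31.1]
ft_force: [-0.2, 0.8, -0.5]
opening: 0.0002
```

```bash
python3 - <<'E'
from station import r
from h import *
go(r,24,-82,15,-1)
e=r.grab_frame('wrist');cv2.imwrite('pics/w5.png',e['frame'][...,::-1])
E
```

```text
t 10.4 station xyz mm [ 24.1 -64.6  14.5] F [-0.2  0.8 -0.5] open 0.2 q [-6. 18. 95. -0. 66. 76.]
tool axes
 [[ 0.001  0.128 -0.992]
 [-0.001 -0.992 -0.128]
 [-1.     0.001 -0.001]] 
shift mm [-0.4 17.4  0.1] rotvec [-0.0001 -0.001  -0.0008]
```

View pics/w5.png

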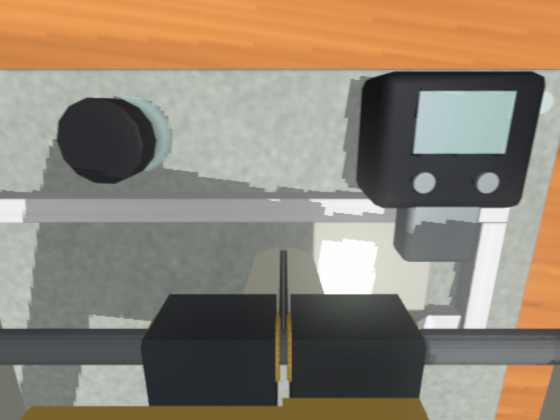

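The forces are now small and the tile (312–430, from row 222) is flush on the rail. About 17 mm remains to the stop (col ~465).

drive_tool([
  [[0, 2, 0, 0, -0.001, 0, 255], [0, 4, 0, 0, -0.001, 0, 255], [0, 6, 0, 0, -0.001, 0, 255], [0, 8, 0, 0, -0.001, 0, 255], [0, 10, 0, 0, -0.001, 0, 255], [0, 12, 0, 0, -0.001, 0, 255], [0, 13.5, 0, 0, -0.001, 0, 255], [0, 15, 0, 0, -0.001, 0, 255], [0, 16, 0, 0, -0.001, 0, 255], [0, 16.5, 0, 0, -0.001, 0, 255], [0, 16.5, 0, 0, -0.001, 0, 255]],
])

```text
clock: 11.37
position: [0.6035, -0.0338, 0.0146]
eef_rot: [98.8, 89.9, -73.9]
ft_force: [-0.0, -0.2, -0.5]
opening: 0.0004
```

```bash
python3 - <<'E'
from station import r
from h import *
state(r)
E
```

```text
t 11.3667 station xyz mm [ 24.2 -81.8  14.6] F [-0.  -0.2 -0.5] open 0.4 q [-8. 19. 95. -0. 67. 75.]
```

Now I creep until the stop reacts.

drive_tool([
  [[0, 0.5, 0, 0, 0, 0, 255], [0, 1, 0, 0, 0, 0, 255], [0, 1.5, 0, 0, 0, 0, 255], [0, 2, 0, 0, 0, 0, 255], [0, 2.5, 0, 0, 0, 0, 255], [0, 2.5, 0, 0, 0, 0, 255]],
])

```text
clock: 11.87
position: [0.6038, -0.0363, 0.0146]
eef_rot: [97.2, 89.9, -75.5]
ft_force: [0.6, 0.4, 0.7]
opening: -0.0002
```

```bash
python3 - <<'E'
from station import r
from h import *
state(r)
E
```

```text
t 11.8667 station xyz mm [ 24.2 -84.4  14.6] F [0.6 0.4 0.7] open -0.2 q [-8. 19. 95. -0. 67. 74.]
```

drive_tool([
  [[0, 0.5, 0, 0, 0, 0, 255], [0, 1, 0, 0, 0, 0, 255], [0, 1.5, 0, 0, 0, 0, 255], [0, 2, 0, 0, 0, 0, 255], [0, 2.5, 0, 0, 0, 0, 255], [0, 2.5, 0, 0, 0, 0, 255]],
])

```text
clock: 12.37
position: [0.604, -0.0375, 0.0147]
eef_rot: [-94.3, 90.0, 93.1]
ft_force: [-1.4, 6.7, 1.6]
opening: 0.0007
```

```bash
python3 - <<'E'
from station import r
from h import *
state(r)
E
```

```text
t 12.3667 station xyz mm [ 24.2 -85.6  14.7] F [-1.4  6.7  1.6] open 0.7 q [-8. 19. 94.  0. 67. 74.]
```

The stop reacts with 6.7 N at y = −85.6. I press a little more, then retreat along +y, lift and look.

drive_tool([
  [[0, 1.5, 0, 0, 0, 0, 255], [0, 2.5, 0, 0, 0, 0, 255], [0, 2.5, 0, 0, 0, 0, 255]],
])

```text
clock: 12.62
position: [0.604, -0.0376, 0.0147]
eef_rot: [-86.3, 89.8, 101.1]
ft_force: [-2.7, 11.3, 3.2]
opening: 0.0003
```

drive_tool([
  [[0, -2, 0, 0, 0, 0, 255], [0, -6, 0, 0, 0, 0, 255], [0, -12, 0, 0, 0, 0, 255], [-5, -18, 0, 0, 0, 0, 255], [-20, -25, 0, 0, 0, 0, 255], [-45, -32, 0, 0, 0, 0, 255], [-70, -35, 20, 0, 0, 0, 255], [-95, -35, 50, 0, 0, 0, 255], [-115, -30, 80, 0, 0, 0, 255], [-125, -10, 100, 0, 0, 0, 255], [-125, 10, 120, 0, 0, 0, 255], [-125, 30, 135, 0, 0, 0, 255], [-125, 45, 145, 0, 0, 0, 255], [-125, 45, 145, 0, 0, 0, 255], [-125, 45, 145, 0, 0, 0, 255]],
])

```text
clock: 13.87
position: [0.466, -0.1017, 0.14]
eef_rot: [-98.8, 89.8, 88.4]
ft_force: [1.1, -0.1, -0.2]
opening: 0.0011
```

```bash
python3 - <<'E'
from station import r
from h import *
import pickle
state(r)
e=r.grab_frame('wrist');pickle.dump(e,open('w6.pkl','wb'))
print(proj(e,S2W(ST,[[.025,-.13,.024],[0,-.1,.024],[.05,-.1,.024],[0,-.16,.024],[.05,-.16,.024]])).round(1).tolist())
cv2.imwrite('pics/w6.png',e['frame'][...,::-1])
E
```

```text
t 13.8667 station xyz mm [-120.8 -131.7  140. ] F [ 1.1 -0.1 -0.2] open 1.1 q [-19.  -9. 110.   0.  79.  64.]
[[280.9, 11.6], [241.3, 48.8], [238.7, -27.7], [320.7, 48.6], [322.9, -27.9]]
```

View pics/w6.png

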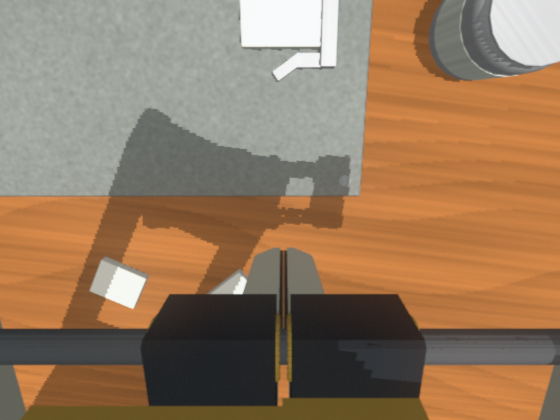

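The tile (241–321, lower edge row ~46) matches the seated prediction (241–321, 48.7) and touches the stop. To see the rail side as well, I shift the hand 75 mm forward, staying high.

drive_tool([
  [[-10, 0, -10, 0, 0, 0, 255], [-20, 0, -30, 0, 0, 0, 255], [-20, 0, -50, 0, 0, 0, 255], [-20, 0, -68, 0, 0, 0, 255], [-20, 0, -75, 0, 0, 0, 255], [-20, 0, -75, 0, 0, 0, 255], [-20, 0, -75, 0, 0, 0, 255]],
])

```text
clock: 14.5
position: [0.5403, -0.0909, 0.1593]
eef_rot: [-78.0, 89.7, 109.3]
ft_force: [-0.0, -0.1, -0.9]
opening: 0.0005
```

```bash
python3 - <<'E'
from station import r
from h import *
import pickle
state(r)
e=r.grab_frame('wrist');pickle.dump(e,open('w7.pkl','wb'))
print(proj(e,S2W(ST,[[.025,-.13,.024],[0,-.1,.024],[.05,-.1,.024],[0,-.16,.024],[.05,-.16,.024]])).round(1).tolist())
f=e['frame'][60-60:260,160:420];cv2.imwrite('pics/w7.png',cv2.resize(f[...,::-1],(780,600)if 0 else None,fx=2.3,fy=2.3,interpolation=cv2.INTER_CUBIC))
E
```

```text
t 14.5 station xyz mm [ -45.7 -130.4  159.3] F [-0.  -0.1 -0.9] open 0.5 q [-15.   2.  98.   0.  81.  68.]
[[283.2, 115.9], [248.8, 145.5], [247.1, 84.8], [317.6, 145.6], [319.4, 84.8]]
```

View pics/w7.png

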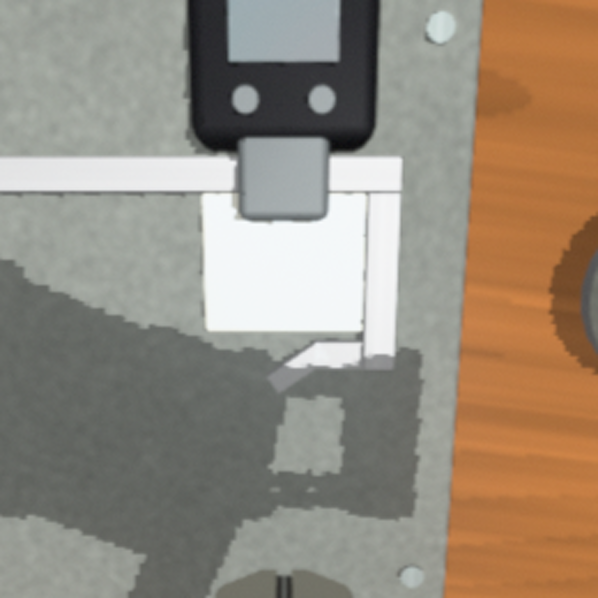

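The tile (202–367, 193–331 in the crop) is square, tight to the rail and the stop, with clearance only at the lip. The hand is clear and the bystanders show no sign of being moved, so I hand in.

```bash
python3 - <<'E'
from station import r
print(r.close_job(),r.sense()['clock'])
E
```

```text
the job is handed in; nothing more can be done
the job is handed in; nothing more can be done
```

The white tile is seated in pocket_b, the −y corner where the colour reader stands. I handed the job in at about 14.5 s of the 56 s allowed.

**What I did:** I pushed the tile square against the rail with two spread fingertips. Then I slid it along the rail with closed fingers on its +y end until the end stop pushed back.

**Last checks:**
- **Seat:** the final wrist view shows the tile square and touching both the rail and the end stop. Its visible edges match the predicted seated outline to within 1–3 pixels (about 2 mm).
- **Contact forces:** about 11 N against the rail and 11 N against the end stop.
- **Hand:** about 160 mm up and well clear, with nothing touching.

**What was off:**
- **Force midway along the rail:** the wrist reading rose to about 14 N each sideways and upward because I was pressing too hard towards the rail. I backed off, went 2 mm lower, and it fell to near zero. The tile stayed flush in the wrist views before and after.
- **Tile pose from the scene camera:** this fit was poor, and my first wrist-camera fit failed, so I used the top view and the tile corners in the wrist image.
- **Bottle, can and jar:** I did not measure them again at the end. The hand passed clear of all three, and the jar and can looked undisturbed in the wrist views; the bottle was not in them.

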